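# Swap the jars in a spice stand: seat one, rock the tight one out and hold it

### The job

Swap the two spice jars of the marble stand: first stand the spice jar that is out on the worktop upright in the stand's free round bore, all the way down, and let go of it. Then take hold of the other jar - it sits tight between two sprung pads - and rock it side to side along the stand's length, working it up a little with each swing until it comes free; the stand is only standing there, so do not pull it up off the worktop. Finish holding that jar, upright and still, just clear above the bore it came out of, and leave the salt shaker and food tin alone.

Things in the scene. Friction and masses are not known exactly. Their poses are not given: they have to be found in the camera images.
- stand: White marble spice stand, 92 (x) by 220 (y) by 42 mm high, 1.7 kg, standing loose on the worktop on thin rubber feet. Origin at the centre of its underside; z up; y along its length. It has two bores side by side along y, each with its floor 10 mm above the underside and 32 mm deep. Pulling the tight jar straight up lifts the whole stand with it.
- free_bore (a point): Centre of the floor of the free round bore, 48 mm in diameter and 32 mm deep, at y = -56 mm of the stand; axes as the stand's.
- tight_bore (a point): Centre of the floor of the tight bore, at y = +56 mm of the stand; axes as the stand's. A rectangular well, 50 mm in x by 67 mm in y, 32 mm deep. Two sprung pads grip the jar in it 18 mm above this floor; straight up their friction (30 N or more) exceeds the stand's weight. The jar is out of the pads once its underside has risen 15 to 20 mm.
- pad_left (a point): Where the pad on the stand's +y side presses on the stuck jar, 22 mm in y from the tight bore's centre, 18 mm above its floor. The pad is rubber, rounded (radius 5 mm), 20 mm long in x, pressed on with about 18 N (1.5 N per mm; yields up to 5 mm outward, follows 1.5 mm inward).
- pad_right (a point): The same for the pad on the -y side, at -22 mm. Turned about one pad's point, in the stand's y-z plane, the jar's other side slides up past the other pad; swung alternately about one pad and then the other, to some 0.16 rad each side of upright, it climbs about 7 mm a full swing.
- stuck_jar: Spice jar standing in the tight bore: glass body 44 mm in diameter, lid 45 mm in diameter and 21 mm high at the top, 108 mm tall in all, 0.1 kg. Origin at the centre of its underside, z up along the jar. It stands on the bore floor, so its top is 118 mm above the worktop.
- loose_jar: Spice jar standing on the worktop, of the same kind: glass body 42 mm in diameter, lid 44 mm in diameter and 21 mm high at the top, 109 mm tall, 0.13 kg. Origin at the centre of its underside, z up along the jar.
- salt_shaker: Bystander: glass salt shaker with a grey domed top, 44 mm in diameter, 90 mm tall, on the worktop. Origin at the centre of its underside, z up.
- food_tin: Bystander: squat round food tin, 76 mm in diameter, 58 mm tall, on the worktop. Origin at the centre of its underside, z up.
There are look-alikes about, which are no part of the job. There is more than one size of the loose_jar; the one meant has the size given above.

How it is judged:
By the outcome, as a careful person would: the job done as asked, in the order asked, and still so for the second after the job is handed in, while the arm keeps its last pose, push and grip.
It also fails if it takes over 58 s, if anything falls off the work surface, if the arm or the gripper's body presses on something with over 40 N, if the wrist force passes 120 N, or if a joint passes its speed limit or range.

### The arm

A 6-joint arm with a two-finger parallel gripper is mounted at the origin on a cart in front of the work surface, level with it; the furniture and walls round the work are solid. World frame = base frame: x ahead of the robot, y to its left, z up, the work surface at z = 0. Lengths are in mm, angles in rad, forces in N, time in s.
With the tool pointing down it reaches from about 275 to 750 mm from the base axis. Payload 10.2 kg.
Tool frame: the origin (TCP) lies between the finger pads; the fingertips stand 19 mm ahead of it and the grasp point (between the pads) is the TCP; z points along the fingers, y is the line along which they close (so a half turn about z gives the same grasp; the last joint's range is limited). The gripper opens to 85 mm and grips with 20 to 120 N. Pads are 22 mm wide; open, the fingers measure 114 mm over their backs; the gripper's body (76 mm by 85 mm) begins 54 mm behind the grasp point. The pads swing forward as they close: fully open they stand 13 mm farther back than shut.
Start: joints at [-1.354, 0.313, 1.498, -0, 1.331, -0.223], TCP at [223.512, -475.051, 211.594] pointing down, gripper open.
Joint ranges: [-2.94, 2.94], [-0.97, 2.17], [0.19, 2.56], [-1.23, 4.37], [0.02, 3.11], [-2.88, 2.88]. Speed limits (rad/s): [2.39, 2.39, 3.01, 3.14, 3.14, 3.14].

### API

Orientations are given as a unit quaternion [w, x, y, z].
In Python, from rig import sense, capture, finish_job gives the robot as it stands. The module is installed in compiled form; this text tells all that it offers.
- The arm moves only by the tool move_arm, never from a script. Its argument "moves" is a list of rows, each an object with "turn": the turn, a rotation vector about the tool's x, y, z in rad, a list of three; "translation": the shift along the tool's x, y, z in mm, a list of three; "hand": the opening, from 0 (shut) to 1 (fully open). In form: [{"turn": [wx, wy, wz], "translation": [x, y, z], "hand": hand}, ...]. A call has 1 to 10 rows; each row shifts and turns the commanded pose from where the row before left it, along the tool's axes as they then stand; what a row does not reach is not made up. A row lasts 1/12 s, in which the tool goes at most 41.7 mm and 7.16 degrees, less where a joint would pass 70% of its speed; a pose out of reach is approached as far as the arm can. A call with a gripper value outside its range is refused whole. The fingers move at their own pace and stop on an object; "grip_force" is the grip in N (left out, the last holds). Time passes only in rows, so rows that do not move let the fingers close. It gives the time, the measured TCP pose, the force, the opening and the grip force at its end, in the units of the state.
- sense(): the state, without advancing time (a new reading comes with each control period).
- capture(name): name is "scene" or "side" or "wrist"; returns a dict with "image" (420x560x3 uint8, blue, green, red), "z_map" (420x560 float32, mm along the optical axis (not along the pixel's ray), 0 where there is no reading), "vertical_fov" (degrees; the focal length in pixels is half the picture's height over the tangent of half this angle, whatever the lens; pixels are square), "cx", "cy" (the principal point, pixels), "R" (3x3) and "t" (3): a world point X has camera coordinates R X + t; the wrist camera has in their place "T_tool_cam" (4x4, takes a point from camera to tool coordinates, whose origin is the TCP and whose axes are the flange's). Camera axes: x right, y down, z forward; pixel columns grow to the right and rows downward; lengths in mm; the calibration is good to about 2 mm. A picture is of the moment at which its call begins: read the wrist's pose just before it.
- finish_job(): hands the job in; it is judged then, once.
The state is a dict: "time_s": time; "joints": joint angles; "dq": joint speeds; "tau": joint torques, N m; "eef_pos": TCP position; "ee_rot": TCP orientation; "force": force on the tool from outside, world axes, zero at the start; "wrist_torque": the same for the moment, N m; "grip_width": opening from 0.0 (shut) to 1.0 (fully open); "grip_force": force on a finger pad.
Only numpy, scipy, OpenCV 4.12 (cv2) and the standard library are available. Lean on these libraries where they do the work, as an engineer would, in place of code of your own. Each camera call takes 0.05 s, during which the arm holds its last target. There are 200 camera calls.

## Working session

There is one attempt and no reset: what is moved stays moved. The work goes in short steps, Python scripts to look and compute and a tool call to move; the robot and the scene stay as the last step left them, time stands still between calls to the robot, and variables do not carry over. Pictures are saved under pics/ and viewed, at most 10 in all, crops included, and the job is handed in when it is done.

Besides the shell and the picture viewer there is one more tool, called by a JSON object that holds its "api" and its "payload". move_arm: Moves the arm, as the interface text tells. Its arguments: {"type":"object","properties":{"moves":{"type":"array","items":{"type":"object","properties":{"turn":{"type":"array","items":{"type":"number"}},"translation":{"type":"array","items":{"type":"number"}},"hand":{"type":"number"}}}},"grip_force":{"type":"number"}},"required":["moves"]}

```bash
mkdir -p pics
cat > h.py <<'E'
import numpy as np, cv2
from rig import sense, capture, finish_job
from scipy.spatial.transform import Rotation as Ro
def cam(n):
    s=sense(); c=capture(n); h,w=c["image"].shape[:2]
    f=h/2/np.tan(np.radians(c["vertical_fov"])/2)
    if n=="wrist":
        q=s["ee_rot"]; Rt=Ro.from_quat([q[1],q[2],q[3],q[0]]).as_matrix(); T=np.array(c["T_tool_cam"])
        A=Rt@T[:3,:3]; o=Rt@T[:3,3]+np.array(s["eef_pos"])
    else:
        A=np.array(c["R"]).T; o=-A@np.array(c["t"])
    v,u=np.mgrid[:h,:w]
    d=np.stack([(u-c["cx"])/f,(v-c["cy"])/f,np.ones((h,w))],-1)@A.T
    return c["image"],c["z_map"],d,o   # point = o + z*d
def pts(n):
    i,z,d,o=cam(n); P=o+z[...,None]*d; P[z==0]=np.nan; return i,P
E
python3 - <<'E'
from h import *
s=sense(); print({k:np.round(v,3).tolist() for k,v in s.items()})
for n in("scene","side"):
    i,P=pts(n); np.savez(f"{n}.npz",i=i,P=P); cv2.imwrite(f"pics/{n}.png",i)
E
```

```text
{'time_s': 0.0, 'joints': [-1.354, 0.313, 1.498, 0.0, 1.331, -0.223], 'dq': [-0.0, 0.0, 0.001, -0.001, 0.0, -0.0], 'tau': [0.0, -41.227, -25.974, -0.0, 0.004, 0.0], 'eef_pos': [223.449, -474.759, 211.042], 'ee_rot': [-0.001, 0.976, 0.218, 0.0], 'force': [0.586, -0.001, -0.748], 'wrist_torque': [-0.042, -0.019, -0.016], 'grip_force': 0.0, 'grip_width': 1.0}
```

View pics/scene.png

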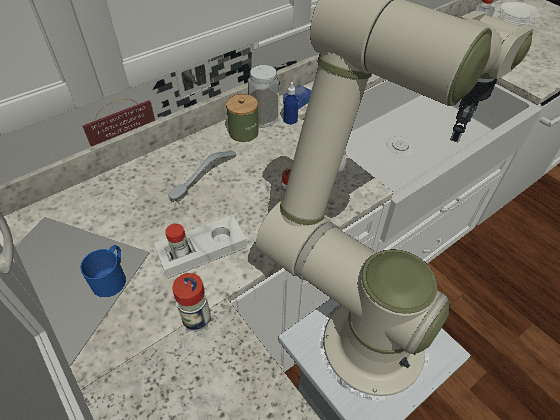

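View pics/side.png

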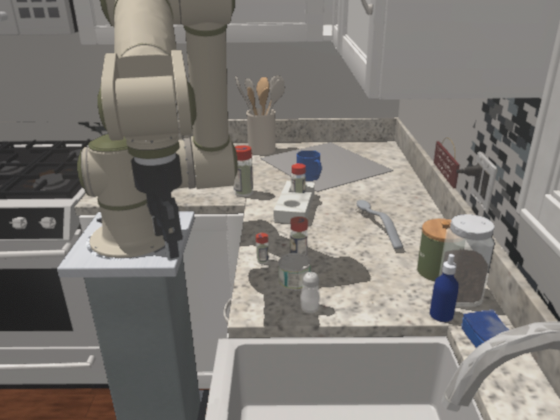

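The side view shows the stand at (295,200) with the stuck jar at (298,178). There are red-lidded jars at (262,248), (299,235) and (243,170), and the shaker at (310,292). In the scene view the stand's free bore is at (220,235) and the arm hides the loose jars.

Run:
```python
from h import *
for n in("side","scene"):
    D=np.load(n+".npz"); i,P=D["i"],D["P"]; hsv=cv2.cvtColor(i,cv2.COLOR_BGR2HSV)
    m=(((hsv[...,0]<8)|(hsv[...,0]>172))&(hsv[...,1]>140)&(hsv[...,2]>70)).astype(np.uint8)
    k,L,st,_=cv2.connectedComponentsWithStats(m)
    print(n)
    for j in range(1,k):
        if st[j,4]<30: continue
        p=P[L==j]; p=p[np.isfinite(p[:,0])]
        if len(p)==0: continue
        print(st[j], np.percentile(p,[3,50,97],axis=0).round(0).tolist())
    # heights: top-down map clusters
    w=(P[...,0]>150)&(P[...,0]<800)&(abs(P[...,1])<700)&(P[...,2]>25)&(P[...,2]<200)
    k,L,st,_=cv2.connectedComponentsWithStats(w.astype(np.uint8))
    for j in range(1,k):
        if st[j,4]<60: continue
        p=P[L==j]; print("  blob",st[j],np.percentile(p,[2,50,98],axis=0).round(0).tolist())
D=np.load("side.npz");cv2.imwrite("pics/sc.png",cv2.resize(D["i"][140:330,200:400],None,fx=3,fy=3,interpolation=cv2.INTER_CUBIC))
```

```text
side
[236 146  15   7  63] [[280.0, 255.0, 149.0], [298.0, 269.0, 155.0], [320.0, 299.0, 158.0]]
[292 164  13   7  54] [[455.0, 206.0, 111.0], [471.0, 218.0, 117.0], [487.0, 237.0, 118.0]]
  blob [ 179  102   96   89 2659] [[168.0, -28.0, 29.0], [298.0, 264.0, 139.0], [388.0, 690.0, 198.0]]
  blob [ 273  150   49  155 3737] [[411.0, -351.0, 27.0], [467.0, -117.0, 53.0], [542.0, 444.0, 112.0]]
  blob [356 199  44  43 438] [[647.0, -85.0, 26.0], [697.0, -25.0, 39.0], [723.0, 148.0, 61.0]]
  blob [ 418  215   51   98 3359] [[736.0, -386.0, 29.0], [772.0, -316.0, 101.0], [798.0, -171.0, 185.0]]
  blob [255 233  13  23 262] [[355.0, -155.0, 26.0], [369.0, -149.0, 56.0], [383.0, -127.0, 76.0]]
  blob [462 312  23  32 255] [[784.0, -485.0, 26.0], [794.0, -436.0, 35.0], [800.0, -410.0, 43.0]]
scene
[282 169   9  16  64] [[450.0, -131.0, 91.0], [461.0, -103.0, 108.0], [480.0, -97.0, 112.0]]
[166 224  19  19 288] [[447.0, 212.0, 101.0], [462.0, 232.0, 117.0], [487.0, 250.0, 121.0]]
[173 273  31  33 718] [[261.0, 263.0, 130.0], [281.0, 295.0, 156.0], [317.0, 318.0, 160.0]]
  blob [ 228   71   52   66 1964] [[747.0, -320.0, 28.0], [775.0, -247.0, 105.0], [798.0, -141.0, 186.0]]
  blob [284  82  27  37 434] [[731.0, -470.0, 27.0], [748.0, -353.0, 73.0], [797.0, -335.0, 145.0]]
  blob [168 151  66  49 495] [[644.0, -78.0, 27.0], [679.0, 59.0, 37.0], [714.0, 156.0, 63.0]]
  blob [281 169  10  29 147] [[450.0, -129.0, 34.0], [463.0, -100.0, 102.0], [480.0, -96.0, 112.0]]
  blob [ 154  215   93   59 2775] [[400.0, 72.0, 27.0], [452.0, 192.0, 42.0], [509.0, 281.0, 119.0]]
  blob [  80  245   44   49 1413] [[468.0, 359.0, 27.0], [524.0, 410.0, 63.0], [550.0, 451.0, 92.0]]
  blob [256 245  49  35 208] [[151.0, 94.0, 171.0], [198.0, 114.0, 190.0], [262.0, 129.0, 200.0]]
  blob [ 173  273   37   57 1534] [[259.0, 261.0, 31.0], [272.0, 294.0, 135.0], [316.0, 320.0, 160.0]]
```

View pics/sc.png

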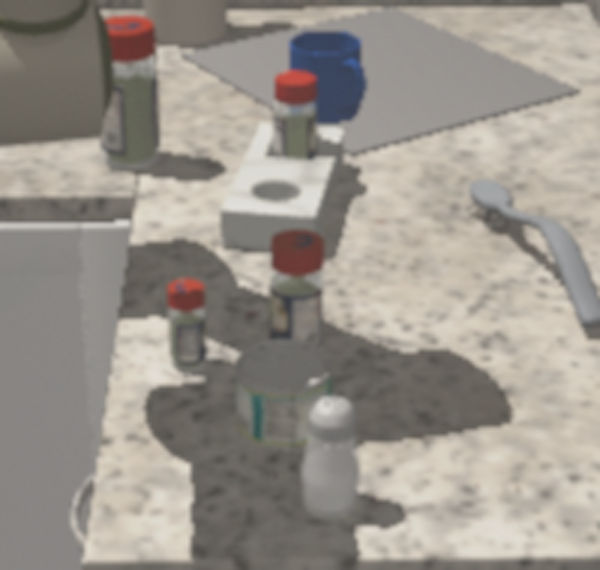

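The crop confirms the target: the loose jar at crop (297,290), world about (465,-115) and 109 mm tall. The small look-alike is at (187,325), the tin at (283,390) and the shaker at (330,455). Next I'll plan a wrist-camera view from above.

```bash
cat >> h.py <<'E'
def plan(target,closing=None,zdir=(0,0,-1)):
    """print tool-frame translation and turn (rotvec) to reach target with fingers closing along 'closing'"""
    s=sense(); q=s["ee_rot"]; R=Ro.from_quat([q[1],q[2],q[3],q[0]]); p=np.array(s["eef_pos"])
    print("pos",p.round(1),"trans tool",R.inv().apply(np.array(target)-p).round(2))
    print("axes x,y,z",R.as_matrix().T.round(4).tolist())
    if closing is not None:
        z=np.array(zdir,float); y=np.array(list(closing)+[0.]*(3-len(closing))); y-=y@z*z; y/=np.linalg.norm(y)
        for sg in(1,-1):
            Y=sg*y; X=np.cross(Y,z); G=Ro.from_matrix(np.c_[X,Y,z]); print("turn",(R.inv()*G).as_rotvec().round(4))
    print("force",np.round(s["force"],1),"tq",np.round(s["wrist_torque"],2),"w",round(s["grip_width"],3),"gf",round(s["grip_force"],1),"t",s["time_s"],"q",np.round(s["joints"],2))
E
python3 - <<'E'
from h import *
D=np.load("scene.npz");P=D["P"]
m=(abs(P[...,2]-42)<4)&(P[...,0]>380)&(P[...,0]<530)&(P[...,1]>20)&(P[...,1]<300)
p=P[m][:,:2].astype(np.float32); print(len(p),cv2.minAreaRect(p))
i,Q=pts("wrist"); print(np.nanpercentile(Q.reshape(-1,3),[2,50,98],axis=0).round(0).tolist(), capture("wrist")["T_tool_cam"], capture("wrist")["vertical_fov"])
plan((420,20,330),(0,1,0))
E
```

```text
1772 ((459.7561340332031, 173.98255920410156), (220.8415069580078, 96.8921890258789), 79.31746673583984)
[[-695.0, -1477.0, -874.0], [204.0, -490.0, -411.0], [510.0, 205.0, 318.0]] [[ 2.08658756e-03 -9.65314362e-01 -2.61082033e-01  6.52961967e+01]
 [ 9.99997449e-01  2.23994322e-03 -2.89821255e-04 -1.35214977e+00]
 [ 8.64577550e-04 -2.61080763e-01  9.65316574e-01 -1.62064067e+02]
 [ 0.00000000e+00  0.00000000e+00  0.00000000e+00  1.00000000e+00]] 58.82087200469205
pos [ 223.5 -474.9  211.4] trans tool [ 388.54 -364.24 -118.39]
axes x,y,z [[0.9049, 0.4257, 0.0001], [0.4257, -0.9049, -0.0006], [-0.0001, 0.0006, -1.0]]Traceback (most recent call last):
  File "<stdin>", line 6, in <module>
  File "h.py", line 23, in plan
    z=np.array(zdir,float); y=np.array(list(closing)+[0.]*(3-len(closing))); y-=y@z*z; y/=np.linalg.norm(y)
                                                                             ^^^^^^^^
numpy._core._exceptions._UFuncOutputCastingError: Cannot cast ufunc 'subtract' output from dtype('float64') to dtype('int64') with casting rule 'same_kind'
```

{"api": "move_arm", "payload": {"moves": [{"translation":[15,-15,-12],"turn":[0,0,0],"hand":1},{"translation":[27,-25,-12],"turn":[0,0,0],"hand":1},{"translation":[27,-25,-12],"turn":[0,0,0],"hand":1},{"translation":[27,-25,-12],"turn":[0,0,0],"hand":1},{"translation":[27,-25,-12],"turn":[0,0,0],"hand":1},{"translation":[27,-25,-12],"turn":[0,0,0],"hand":1},{"translation":[27,-25,-12],"turn":[0,0,0],"hand":1},{"translation":[27,-25,-12],"turn":[0,0,0],"hand":1},{"translation":[27,-25,-12],"turn":[0,0,0],"hand":1},{"translation":[27,-25,-12],"turn":[0,0,0],"hand":1}]}}

```text
time_s: 1.08
eef_pos: [354.9, -146.2, 332.3]
ee_rot: [0.0, 0.976, 0.218, 0.0]
force: [1.3, -0.0, 0.1]
grip_width: 0.998
grip_force: 0.0
```

{"api": "move_arm", "payload": {"moves": [{"translation":[27,-25,0],"turn":[0,0,0],"hand":1},{"translation":[27,-25,0],"turn":[0,0,0],"hand":1},{"translation":[27,-25,0],"turn":[0,0,0],"hand":1},{"translation":[27,-25,0],"turn":[0,0,0],"hand":1},{"translation":[0,0,0],"turn":[0,0,0.12],"hand":1},{"translation":[0,0,0],"turn":[0,0,0.12],"hand":1},{"translation":[0,0,0],"turn":[0,0,0.12],"hand":1},{"translation":[0,0,0],"turn":[0,0,0.12],"hand":1},{"translation":[0,0,0],"turn":[0,0,0.12],"hand":1},{"translation":[0,0,0],"turn":[0,0,0.03],"hand":1}]}}

```text
time_s: 1.92
eef_pos: [409.9, -11.5, 331.5]
ee_rot: [-0.0, 0.995, -0.098, -0.0]
force: [-0.0, 1.1, 0.6]
grip_width: 1.0
grip_force: 0.0
```

```bash
sed -i 's/y=np.array(list(closing)+\[0.\]\*(3-len(closing)))/y=np.array(closing,float)/' h.py
python3 - <<'E'
from h import *
i,P=pts("wrist"); np.savez("w1.npz",i=i,P=P); cv2.imwrite("pics/w1.png",i)
plan((465,-115,200),(-.185,-.983,0))
for lo,hi,nm in((70,170,"tall"),(36,48,"stand"),(52,66,"tin")):
    w=(P[...,2]>lo)&(P[...,2]<hi)
    k,L,st,_=cv2.connectedComponentsWithStats(w.astype(np.uint8))
    for j in range(1,k):
        if st[j,4]>150: p=P[L==j]; print(nm,st[j],np.percentile(p,[2,50,98],axis=0).round(1).tolist(),cv2.minAreaRect(p[:,:2].astype(np.float32)))
E
```

```text
pos [409.8 -11.5 331.5] trans tool [ 74.12  90.86 131.52]
axes x,y,z [[0.9812, -0.1931, -0.0002], [-0.1931, -0.9812, -0.0], [-0.0002, 0.0, -1.0]]
turn [-0.      0.0002 -0.0083]
turn [3.0000e-04 0.0000e+00 3.1333e+00]
force [-0.4  0.1 -0.1] tq [ 0.05  0.01 -0.05] w 0.996 gf 0.0 t 1.9667 q [-0.32 -0.01  1.57 -0.    1.58  1.45]
tall [545  30  15  33 365] [[466.3, -320.6, 70.4], [480.5, -314.2, 78.0], [495.1, -310.8, 84.1]] ((481.098388671875, -315.60980224609375), (12.74319839477539, 31.98454475402832), 86.87979125976562)
tall [ 345   81   51   45 1830] [[442.5, -136.8, 76.0], [462.4, -114.7, 108.4], [481.8, -96.1, 110.2]] ((462.11602783203125, -117.32715606689453), (43.75670623779297, 43.57993698120117), 85.01856994628906)
tall [  11  138   69   48 2536] [[449.2, 208.7, 72.5], [470.3, 220.6, 117.0], [490.6, 249.3, 119.3]] ((469.469482421875, 230.00978088378906), (44.5074577331543, 45.3890495300293), 22.376684188842773)
tall [377 170  28  27 564] [[355.8, -147.6, 71.2], [370.2, -133.8, 74.7], [383.5, -120.5, 76.3]] ((369.73638916015625, -134.1177978515625), (30.052377700805664, 29.26572
[... 1309 characters left out ...]
, 65.4]] ((479.38507080078125, -319.90478515625), (35.465545654296875, 20.04962158203125), 6.575547695159912)
tin [ 426   62   69   70 3658] [[414.5, -261.3, 52.5], [448.9, -227.6, 54.5], [481.7, -193.0, 57.9]] ((448.10858154296875, -226.79202270507812), (74.84163665771484, 74.16133117675781), 75.03522491455078)
tin [ 61 137  27  40 246] [[448.1, 208.6, 52.4], [470.8, 211.5, 59.2], [491.9, 226.2, 65.6]] ((470.1243896484375, 218.3666229248047), (45.8450927734375, 19.989221572875977), 0.773405909538269)
tin [ 51 276  45  39 357] [[273.5, 257.2, 52.3], [309.1, 263.6, 59.3], [324.5, 295.8, 65.5]] ((303.7764892578125, 272.935791015625), (63.598140716552734, 24.737947463989258), 35.02574920654297)
```

View pics/w1.png

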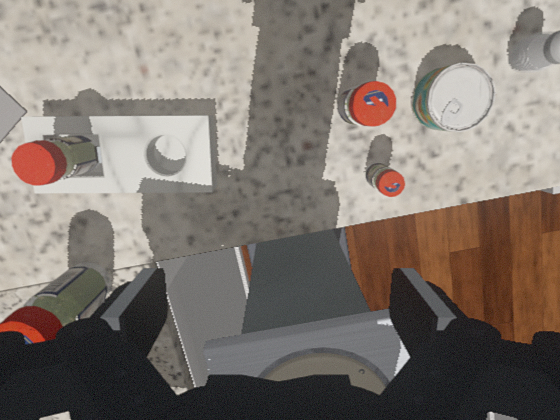

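The wrist view shows the loose jar lid at (372,104), the tin at (460,97), the small jar at (388,182), the free bore at (166,155) and the stuck jar's lid at (40,162). I'll take one more view over the stand to refine the bore.

{"api": "move_arm", "payload": {"moves": [{"translation":[13,-32,0],"turn":[0,0,0],"hand":1},{"translation":[13,-32,0],"turn":[0,0,0],"hand":1},{"translation":[13,-32,0],"turn":[0,0,0],"hand":1},{"translation":[13,-32,0],"turn":[0,0,0],"hand":1},{"translation":[13,-32,0],"turn":[0,0,0],"hand":1},{"translation":[13,-32,0],"turn":[0,0,0],"hand":1},{"translation":[0,0,0],"turn":[0,0,0],"hand":1},{"translation":[0,0,0],"turn":[0,0,0],"hand":1}]}}

```text
time_s: 2.63
eef_pos: [523.0, 163.1, 330.6]
ee_rot: [0.0, 0.996, -0.093, -0.001]
force: [-0.2, -0.9, -0.5]
grip_width: 0.998
grip_force: 0.0
```

```bash
cat >> h.py <<'E'
def circ(p):
    A=np.c_[2*p,np.ones(len(p))]; s=np.linalg.lstsq(A,(p**2).sum(1),rcond=None)[0]; return s[:2].round(1),round(float(np.sqrt(s[2]+s[:2]@s[:2])),1)
def lid(P,x,y,lo,hi,r=40):
    w=(P[...,2]>lo)&(P[...,2]<hi)&(np.hypot(P[...,0]-x,P[...,1]-y)<r)
    k,L,st,_=cv2.connectedComponentsWithStats(w.astype(np.uint8)); j=1+st[1:,4].argmax()
    p=P[L==j][:,:2].astype(np.float32); (c,rr)=cv2.minEnclosingCircle(p)
    cn=max(cv2.findContours((L==j).astype(np.uint8),0,1)[0],key=len)[:,0]
    return np.round(c,1),round(rr,1),circ(P[cn[:,1],cn[:,0],:2]),np.median(P[L==j][:,2]).round(1)
E
python3 - <<'E'
from h import *
P=np.load("w1.npz")["P"]; print("loose",lid(P,462,-116,104,115)); print("stuck w1",lid(P,470,230,112,124))
i,P=pts("wrist"); np.savez("w2.npz",i=i,P=P); cv2.imwrite("pics/w2.png",i)
print("stuck",lid(P,470,230,112,124))
w=(abs(P[...,2]-42)<3)&(P[...,0]>390)&(P[...,0]<530)&(P[...,1]>50)&(P[...,1]<300)
w=w.astype(np.uint8); k,L,st,_=cv2.connectedComponentsWithStats(w); w=(L==1+st[1:,4].argmax()).astype(np.uint8)
q=P[w>0]; print("stand",cv2.minAreaRect(q[:,:2].astype(np.float32)),np.median(q[:,2]))
cs,hh=cv2.findContours(w,cv2.RETR_CCOMP,cv2.CHAIN_APPROX_NONE)
for c,h in zip(cs,hh[0]):
    if h[3]>=0 and len(c)>30:
        e=P[c[:,0,1],c[:,0,0]]; e=e[abs(e[:,2]-42)<3]; print("hole",len(e),circ(e[:,:2]),e[:,:2].min(0).round(1),e[:,:2].max(0).round(1))
plan((462,-116,200))
E
```

```text
loose (array([ 461.8, -117.7]), 22.0, (array([ 461.7, -117.6]), 21.4), np.float64(108.6))
stuck w1 (array([469.7, 230.6]), 23.0, (array([470. , 230.7]), 21.7), np.float64(117.7))
stuck (array([470.4, 230.8]), 22.5, (array([470.7, 230.7]), 21.6), np.float64(117.5))
stand ((460.1019287109375, 176.15365600585938), (220.44601440429688, 92.36602020263672), 79.30970001220703) 41.66375128030381
hole 112 (array([449.8, 121.1]), 24.5) [424.7  96.3] [475.1 145.9]
pos [522.7 162.2 331.2] trans tool [ -7.31 284.61 131.32]
axes x,y,z [[0.9823, -0.1875, -0.0009], [-0.1875, -0.9823, 0.0005], [-0.0009, -0.0003, -1.0]]
force [-0.2  0.2 -1.2] tq [-0.06  0.01  0.03] w 1.001 gf 0.0 t 2.6833 q [ 0.09  0.31  1.19 -0.    1.64  1.85]
```

View pics/w2.png

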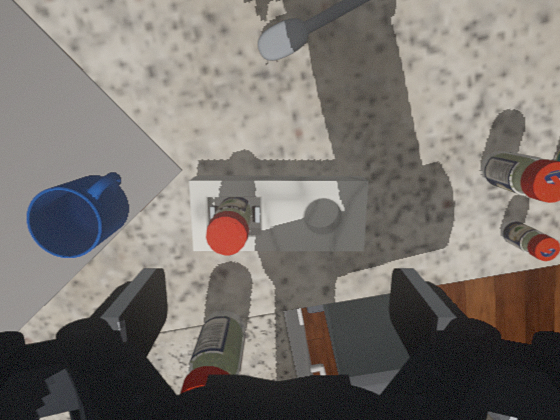

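The bore fit agrees with the stand box: free bore at (449.7,121.1), tight bore at (470.5,231.2). In the view the free bore is at (322,215) and the stuck lid at (228,235). Now going to the loose jar at (461.8,-117.6).

{"api": "move_arm", "payload": {"moves": [{"translation":[-0.8,28.6,10],"turn":[0,0,0],"hand":1},{"translation":[-0.8,28.6,20],"turn":[0,0,0],"hand":1},{"translation":[-0.8,28.6,20],"turn":[0,0,0],"hand":1},{"translation":[-0.8,28.6,20],"turn":[0,0,0],"hand":1},{"translation":[-0.8,28.6,20],"turn":[0,0,0],"hand":1},{"translation":[-0.8,28.6,20],"turn":[0,0,0],"hand":1},{"translation":[-0.8,28.6,20],"turn":[0,0,0],"hand":1},{"translation":[-0.8,28.6,20],"turn":[0,0,0],"hand":1},{"translation":[-0.8,28.6,20],"turn":[0,0,0],"hand":1},{"translation":[-0.8,28.6,10],"turn":[0,0,0],"hand":1}]}}

```text
time_s: 3.52
eef_pos: [458.7, -118.7, 150.2]
ee_rot: [-0.0, 0.995, -0.095, -0.001]
force: [0.0, 0.1, 0.4]
grip_width: 1.0
grip_force: 0.0
```

{"api": "move_arm", "payload": {"moves": [{"translation":[0,0,0],"turn":[0,0,0],"hand":1},{"translation":[0,0,0],"turn":[0,0,0],"hand":1}]}}

```text
time_s: 3.68
eef_pos: [459.8, -118.6, 151.7]
ee_rot: [-0.0, 0.995, -0.097, -0.0]
force: [-1.2, 0.4, 0.6]
grip_width: 0.999
grip_force: 0.0
```

Run:
```python
from h import *
plan((461.8,-117.6,95),(-.1855,-.9826,0))
i,P=pts("wrist"); print("loose",lid(P,462,-117,104,115))
```

```text
pos [ 459.8 -118.6  151.7] trans tool [ 1.77 -1.39 56.73]
axes x,y,z [[0.9813, -0.1924, -0.0002], [-0.1924, -0.9813, -0.0], [-0.0002, 0.0001, -1.0]]
turn [-0.      0.0002 -0.007 ]
turn [4.0000e-04 1.0000e-04 3.1346e+00]
force [-1.2  0.4  0.6] tq [ 0.04  0.   -0.01] w 0.999 gf 0.0 t 3.6833 q [-0.5   0.26  1.73 -0.    1.15  1.26]
loose (array([ 461.3, -118.5]), 22.1, (array([ 461.6, -118.5]), 21.5), np.float64(108.7))
```

{"api": "move_arm", "payload": {"moves": [{"translation":[1.6,-0.9,6],"turn":[0,0,-0.007],"hand":1},{"translation":[0,0,12],"turn":[0,0,0],"hand":1},{"translation":[0,0,15],"turn":[0,0,0],"hand":1},{"translation":[0,0,15],"turn":[0,0,0],"hand":1},{"translation":[0,0,8],"turn":[0,0,0],"hand":1},{"translation":[0,0,0],"turn":[0,0,0],"hand":0.6},{"translation":[0,0,0],"turn":[0,0,0],"hand":0.4},{"translation":[0,0,0],"turn":[0,0,0],"hand":0.4},{"translation":[0,0,0],"turn":[0,0,0],"hand":0.4},{"translation":[0,0,0],"turn":[0,0,0],"hand":0.4}], "grip_force": 40}}

```text
time_s: 4.57
eef_pos: [463.0, -116.6, 96.2]
ee_rot: [0.0, 0.996, -0.091, 0.001]
force: [0.5, 0.5, -0.4]
grip_width: 0.404
grip_force: 0.0
```

Run:
```python
from h import *
plan((449.7,121.1,150),(-.1855,-.9826,0))
```

```text
pos [ 463.  -116.6   96.2] trans tool [ -56.25 -231.32  -53.92]
axes x,y,z [[0.9833, -0.182, 0.0012], [-0.182, -0.9833, 0.0003], [0.0011, -0.0005, -1.0]]
turn [ 0.0003 -0.0012  0.0035]
turn [ 1.9000e-03  5.0000e-04 -3.1381e+00]
force [ 0.5  0.5 -0.4] tq [-0.    0.06 -0.04] w 0.404 gf 0.0 t 4.5667 q [-0.49  0.34  1.79  0.    1.01  1.26]
```

{"api": "move_arm", "payload": {"moves": [{"translation":[0,0,0],"turn":[0,0,0],"hand":0.2},{"translation":[0,0,0],"turn":[0,0,0],"hand":0},{"translation":[0,0,0],"turn":[0,0,0],"hand":0},{"translation":[0,0,0],"turn":[0,0,0],"hand":0}], "grip_force": 40}}

```text
time_s: 4.9
eef_pos: [462.7, -116.6, 95.7]
ee_rot: [0.0, 0.996, -0.091, 0.0]
force: [0.2, -0.3, -0.6]
grip_width: 0.002
grip_force: 0.0
```

Run:
```python
from h import *
plan((449.7,121.1,150),(-.1855,-.9826,0))
i,P=pts("wrist"); cv2.imwrite("pics/w3.png",i)
```

```text
pos [ 462.7 -116.6   95.7] trans tool [ -56.04 -231.32  -54.35]
axes x,y,z [[0.9833, -0.1822, 0.0001], [-0.1822, -0.9833, 0.0], [0.0001, -0.0, -1.0]]
turn [ 0.     -0.0001  0.0034]
turn [ 1.0000e-04  0.0000e+00 -3.1382e+00]
force [ 0.2 -0.3 -0.6] tq [-0.    0.01  0.02] w 0.002 gf 0.0 t 4.9 q [-0.49  0.34  1.79  0.    1.01  1.26]
```

View pics/w3.png

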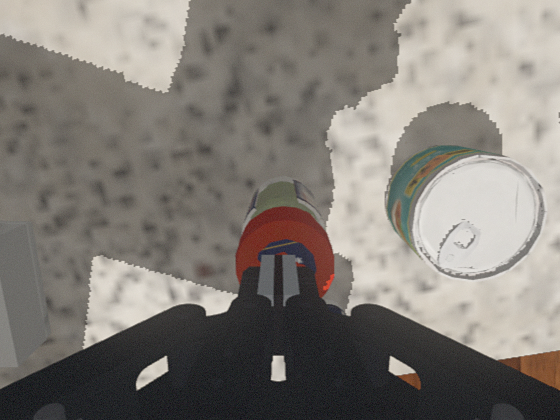

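The picture shows the fingers shut at (278,270), apparently over the lid at (285,250) rather than round it. I'll check the depth of both.

Run:
```python
from h import *
i,P=pts("wrist")
for v,u in((270,278),(260,278),(290,278),(225,285),(250,250),(265,255),(270,320),(250,322),(190,280),(220,480)): print(v,u,P[v,u].round(1),i[v,u])
print(lid(P,462,-117,80,115))
hsv=cv2.cvtColor(i,cv2.COLOR_BGR2HSV); m=((hsv[...,0]<8)|(hsv[...,0]>172))&(hsv[...,1]>140)&(hsv[...,2]>70); m[:,400:]=0;m[320:]=0
print(np.nanpercentile(P[m],[2,10,50,90,98],axis=0).round(1).tolist())
i,P=pts("side"); cv2.imwrite("pics/s3.png",cv2.resize(i[120:320,200:400],None,fx=3,fy=3,interpolation=cv2.INTER_CUBIC))
```

```text
270 278 [ 471.9 -117.7  133.7] [43 40 48]
260 278 [ 472.  -117.7  124.8] [47 40 54]
290 278 [ 472.  -117.7  149.5] [42 36 45]
225 285 [ 480.2 -122.1  108.1] [ 34  43 120]
250 250 [ 471.8 -105.4  107.9] [ 26  42 114]
265 255 [ 464.7 -106.2  108.2] [ 37  46 117]
270 320 [ 457.4 -133.5  108.3] [ 47  56 118]
250 322 [ 465.8 -135.8  106.9] [ 58  60 121]
190 280 [ 482.9 -120.7   48.3] [80 95 95]
220 480 [ 446.5 -229.8   54.2] [211 216 218]
(array([ 461.8, -118.7]), 22.5, (array([ 463.5, -119. ]), 18.4), np.float64(108.2))
[[449.4, -138.6, 90.8], [457.8, -135.7, 97.4], [475.0, -122.1, 108.2], [482.4, -103.9, 109.2], [483.2, -99.3, 109.8]]
```

View pics/s3.png

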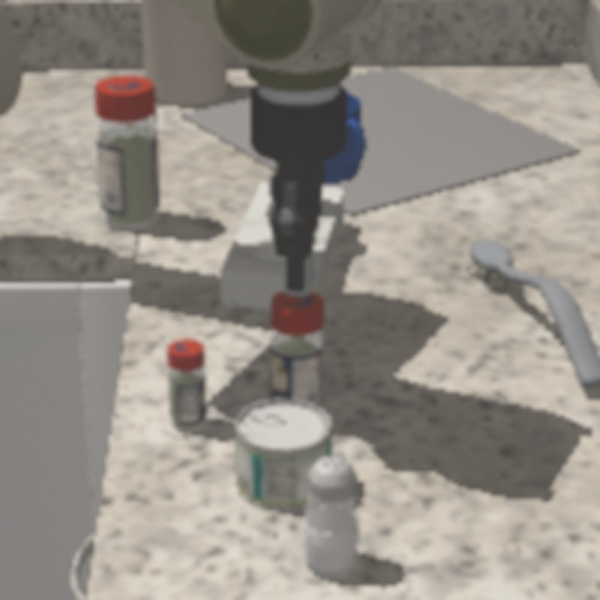

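Run:
```python
from h import *
i,P=pts("wrist")
for v in range(240,300,3): print(v,P[v,278].round(1),P[v,290].round(1),i[v,278])
```

```text
240 [ 474.4 -118.1  108.7] [ 473.4 -123.1  108.4] [56 54 97]
243 [ 473.  -117.8  108.7] [ 472.3 -122.8  109.1] [62 44 38]
246 [ 471.5 -117.5  108.2] [ 471.  -122.6  109.3] [62 81 93]
249 [ 470.3 -117.3  108.6] [ 469.4 -122.4  108.5] [68 46 46]
252 [ 469.1 -117.1  108.7] [ 468.1 -122.1  108.7] [73 46 53]
255 [ 471.7 -117.6  118.9] [nan nan nan] [44 43 58]
258 [ 471.7 -117.6  122. ] [ 471.3 -122.3  123.2] [46 45 47]
261 [ 472.5 -117.7  126.9] [ 471.3 -122.2  125.9] [41 34 48]
264 [ 472.1 -117.7  129. ] [ 471.6 -122.1  129.6] [41 34 43]
267 [ 472.1 -117.7  131.7] [ 471.1 -122.   131. ] [42 38 46]
270 [ 472.8 -117.8  135.8] [ 471.3 -121.9  134.2] [35 38 46]
273 [ 471.9 -117.7  136.4] [ 471.3 -121.8  136.8] [35 36 40]
276 [ 472.4 -117.7  139.9] [ 472.  -121.8  140.6] [37 37 39]
279 [ 471.7 -117.6  140.8] [ 471.1 -121.7  141.1] [37 41 36]
282 [ 472.1 -117.7  143.9] [ 471.6 -121.7  144.4] [38 33 42]
285 [ 471.5 -117.6  144.8] [ 471.4 -121.6  146.2] [36 38 37]
288 [ 471.9 -117.7  147.9] [ 471.4 -121.5  148.2] [35 30 37]
291 [ 471.9 -117.7  150.1] [ 471.7 -121.5  150.9] [36 37 41]
294 [ 471.4 -117.6  151.1] [ 471.  -121.3  151.5] [38 37 41]
297 [ 471.1 -117.5  152.5] [ 472.6 -121.5  156.5] [44 44 48]
```

The shut fingertips are really about 21 mm behind the reported TCP, at z≈117 when TCP z=95.7, so I have to go about 41 mm lower. Open, descend and grip.

{"api": "move_arm", "payload": {"moves": [{"translation":[0,0,0],"turn":[0,0,0],"hand":1},{"translation":[0,0,0],"turn":[0,0,0],"hand":1},{"translation":[0,0,0],"turn":[0,0,0],"hand":1},{"translation":[0,0,0],"turn":[0,0,0],"hand":1},{"translation":[0,0,0],"turn":[0,0,0],"hand":1},{"translation":[0,0,0],"turn":[0,0,0],"hand":1}]}}

```text
time_s: 5.6
eef_pos: [462.6, -116.5, 95.6]
ee_rot: [-0.0, 0.996, -0.091, -0.0]
force: [-0.2, 0.4, -0.6]
grip_width: 0.845
grip_force: 0.0
```

{"api": "move_arm", "payload": {"moves": [{"translation":[0,1,8],"turn":[0,0,0],"hand":1},{"translation":[0,0,12],"turn":[0,0,0],"hand":1},{"translation":[0,0,12],"turn":[0,0,0],"hand":1},{"translation":[0,0,9],"turn":[0,0,0],"hand":1},{"translation":[0,0,0],"turn":[0,0,0],"hand":0.6},{"translation":[0,0,0],"turn":[0,0,0],"hand":0.5},{"translation":[0,0,0],"turn":[0,0,0],"hand":0.3},{"translation":[0,0,0],"turn":[0,0,0],"hand":0.2},{"translation":[0,0,0],"turn":[0,0,0],"hand":0},{"translation":[0,0,0],"turn":[0,0,0],"hand":0}], "grip_force": 40}}

```text
time_s: 6.43
eef_pos: [462.9, -117.8, 55.3]
ee_rot: [0.0, 0.996, -0.091, 0.001]
force: [-1.0, -0.5, 5.2]
grip_width: 0.503
grip_force: 40.7
```

Run:
```python
from h import *
plan((449.7,121.1,110),(-.1855,-.9826,0))
i,P=pts("wrist"); print(lid(P,462,-117,90,120)); np.savez("w4.npz",i=i,P=P); cv2.imwrite("pics/w4.png",i)
```

```text
pos [ 462.9 -117.8   55.3] trans tool [ -56.42 -232.44  -54.87]
axes x,y,z [[0.9833, -0.1821, 0.0015], [-0.1821, -0.9833, 0.0005], [0.0014, -0.0008, -1.0]]
turn [ 0.0005 -0.0015  0.0034]
turn [ 2.4000e-03  8.0000e-04 -3.1382e+00]
force [-1.  -0.5  5.2] tq [ 0.03  0.06 -0.03] w 0.503 gf 40.7 t 6.4333 q [-0.5   0.4   1.83  0.    0.91  1.26]
(array([ 468.5, -118.1]), 35.2, (array([ 465.3, -117.5]), 26.1), np.float64(108.8))
```

{"api": "move_arm", "payload": {"moves": [{"translation":[0,0,-5],"turn":[0,0,0],"hand":0},{"translation":[0,0,-12],"turn":[0,0,0],"hand":0},{"translation":[0,0,-18],"turn":[0,0,0],"hand":0},{"translation":[0,0,-18],"turn":[0,0,0],"hand":0},{"translation":[-3,-14,-11],"turn":[0,0,0],"hand":0},{"translation":[-6,-25,0],"turn":[0,0,0],"hand":0},{"translation":[-7,-29,0],"turn":[0,0,0],"hand":0},{"translation":[-7,-29,0],"turn":[0,0,0],"hand":0},{"translation":[-7,-29,0],"turn":[0,0,0],"hand":0},{"translation":[-7,-29,0],"turn":[0,0,0],"hand":0}]}}

```text
time_s: 7.32
eef_pos: [453.7, 43.0, 118.7]
ee_rot: [-0.0, 0.996, -0.092, -0.0]
force: [-0.1, -1.0, -1.7]
grip_width: 0.501
grip_force: 41.1
```

{"api": "move_arm", "payload": {"moves": [{"translation":[-7,-29,0],"turn":[0,0,0],"hand":0},{"translation":[-7,-29,0],"turn":[0,0,0],"hand":0},{"translation":[-3,-14,0],"turn":[0,0,0],"hand":0},{"translation":[0,-4,0],"turn":[0,0,0],"hand":0},{"translation":[0,0,0],"turn":[0,0,0],"hand":0},{"translation":[0,0,0],"turn":[0,0,0],"hand":0}]}}

```text
time_s: 7.82
eef_pos: [451.4, 118.9, 118.5]
ee_rot: [0.0, 0.996, -0.091, -0.0]
force: [0.5, 0.2, -2.2]
grip_width: 0.502
grip_force: 41.1
```

Run:
```python
from h import *
plan((450.9,120.9,66),(-.1855,-.9826,0))
for n in("wrist","side","scene"):
    i,P=pts(n); np.savez(n+"5.npz",i=i,P=P)
    hsv=cv2.cvtColor(i,cv2.COLOR_BGR2HSV); m=((hsv[...,0]<8)|(hsv[...,0]>172))&(hsv[...,1]>120)&(abs(P[...,0]-450)<50)&(abs(P[...,1]-121)<50)&(P[...,2]>110)
    q=P[m]; 
    if len(q)>20: print(n,len(q),np.percentile(q,[2,50,98],axis=0).round(1).tolist())
    t=m&(P[...,2]>163)
    if n=="wrist" and t.sum()>20: print(np.percentile(P[t],[1,99],axis=0).round(1).tolist())
    if n=="wrist": cv2.imwrite("pics/w5.png",i)
    else: cv2.imwrite(f"pics/{n}5.png",i)
```

```text
pos [451.4 118.9 118.5] trans tool [-0.87 -1.91 52.54]
axes x,y,z [[0.9833, -0.1822, -0.0003], [-0.1822, -0.9833, 0.0003], [-0.0003, -0.0003, -1.0]]
turn [0.0003 0.0003 0.0034]
turn [-4.0000e-04  5.0000e-04 -3.1382e+00]
force [ 0.5  0.2 -2.2] tq [ 0.01 -0.03 -0.04] w 0.502 gf 41.1 t 7.8167 q [ 0.01  0.29  1.79 -0.    1.06  1.76]
wrist 12420 [[431.6, 99.7, 153.9], [454.0, 119.0, 171.9], [472.1, 139.0, 173.3]]
[[430.3, 99.2, 164.1], [472.1, 140.0, 173.5]]
side 24 [[461.8, 95.6, 152.6], [466.1, 102.0, 161.6], [470.7, 111.6, 171.6]]
```

View pics/w5.png

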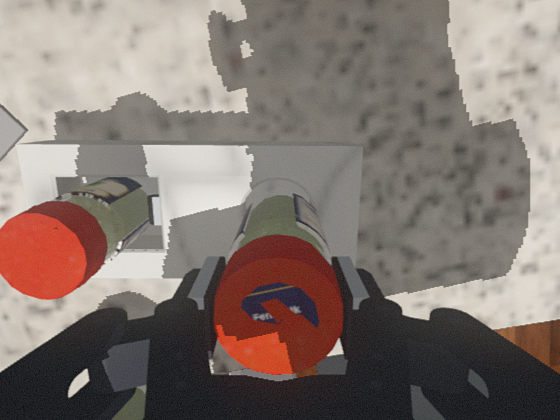

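The view shows the jar upright in the fingers, lid centre near (280,305), with the bore's far rim at (280,190). The lid centre is (451.2,119.6) and the bore is (449.7,121.1). Correct for that and lower.

{"api": "move_arm", "payload": {"moves": [{"translation":[-1.7,-1.2,6],"turn":[0,0,0.003],"hand":0},{"translation":[0,0,8],"turn":[0,0,0],"hand":0},{"translation":[0,0,6],"turn":[0,0,0],"hand":0},{"translation":[0,0,4],"turn":[0,0,0],"hand":0},{"translation":[0,0,4],"turn":[0,0,0],"hand":0},{"translation":[0,0,4],"turn":[0,0,0],"hand":0}]}}

```text
time_s: 8.47
eef_pos: [450.0, 120.9, 86.1]
ee_rot: [0.0, 0.996, -0.093, -0.0]
force: [0.3, 0.1, -2.4]
grip_width: 0.499
grip_force: 41.1
```

Run:
```python
from h import *
plan((449.7,121.1,66))
i,P=pts("wrist"); m=(P[...,2]>132)&(P[...,2]<146)&(np.hypot(P[...,0]-450,P[...,1]-121)<26)
hsv=cv2.cvtColor(i,cv2.COLOR_BGR2HSV); m&=((hsv[...,0]<8)|(hsv[...,0]>172))&(hsv[...,1]>120)
print(np.percentile(P[m],[1,50,99],axis=0).round(1).tolist())
```

```text
pos [450.  120.9  86.1] trans tool [-0.29 -0.15 20.07]
axes x,y,z [[0.9827, -0.1852, -0.0003], [-0.1852, -0.9827, 0.0], [-0.0003, 0.0, -1.0]]
force [ 0.3  0.1 -2.4] tq [-0.03 -0.01  0.01] w 0.499 gf 41.1 t 8.4667 q [0.01 0.33 1.83 0.   0.98 1.77]
[[429.0, 101.2, 132.8], [449.9, 121.5, 139.5], [470.5, 142.1, 141.0]]
```

{"api": "move_arm", "payload": {"moves": [{"translation":[0,0,6],"turn":[0,0,0],"hand":0},{"translation":[0,0,6],"turn":[0,0,0],"hand":0},{"translation":[0,0,4],"turn":[0,0,0],"hand":0},{"translation":[0,0,2],"turn":[0,0,0],"hand":0},{"translation":[0,0,1],"turn":[0,0,0],"hand":0},{"translation":[0,0,0],"turn":[0,0,0],"hand":0}]}}

```text
time_s: 9.02
eef_pos: [450.0, 120.9, 67.4]
ee_rot: [0.0, 0.996, -0.093, -0.0]
force: [0.0, -0.8, -2.0]
grip_width: 0.501
grip_force: 41.1
```

{"api": "move_arm", "payload": {"moves": [{"translation":[0,0,1],"turn":[0,0,0],"hand":0},{"translation":[0,0,0.5],"turn":[0,0,0],"hand":0}]}}

```text
time_s: 9.18
eef_pos: [450.1, 120.9, 66.2]
ee_rot: [-0.0, 0.996, -0.093, 0.0]
force: [-0.0, -0.5, -1.6]
grip_width: 0.502
grip_force: 41.1
```

{"api": "move_arm", "payload": {"moves": [{"translation":[0,0,0.5],"turn":[0,0,0],"hand":0},{"translation":[0,0,0.5],"turn":[0,0,0],"hand":0},{"translation":[0,0,0],"turn":[0,0,0],"hand":0}]}}

```text
time_s: 9.43
eef_pos: [450.2, 120.9, 65.4]
ee_rot: [-0.0, 0.996, -0.093, 0.0]
force: [-1.0, -0.4, 1.1]
grip_width: 0.501
grip_force: 41.4
```

Run:
```python
from h import *
plan((449.7,121.1,66))
```

```text
pos [450.2 120.9  65.4] trans tool [-0.5  -0.1  -0.64]
axes x,y,z [[0.9827, -0.1851, 0.0005], [-0.1851, -0.9827, -0.0001], [0.0005, -0.0, -1.0]]
force [-1.  -0.4  1.1] tq [ 0.04  0.13 -0.  ] w 0.501 gf 41.4 t 9.4333 q [ 0.01  0.37  1.85 -0.    0.92  1.77]
```

{"api": "move_arm", "payload": {"moves": [{"translation":[0,0,0],"turn":[0,0,0],"hand":0.7},{"translation":[0,0,0],"turn":[0,0,0],"hand":0.85},{"translation":[0,0,0],"turn":[0,0,0],"hand":0.85},{"translation":[0,0,0],"turn":[0,0,0],"hand":0.85},{"translation":[0,0,-8],"turn":[0,0,0],"hand":0.85},{"translation":[0,0,-16],"turn":[0,0,0],"hand":0.85},{"translation":[0,0,-18],"turn":[0,0,0],"hand":0.85},{"translation":[0,0,-12],"turn":[0,0,0],"hand":0.85},{"translation":[0,0,-6],"turn":[0,0,0],"hand":0.85},{"translation":[0,0,0],"turn":[0,0,0],"hand":0.85}]}}

```text
time_s: 10.27
eef_pos: [450.6, 121.0, 126.5]
ee_rot: [-0.0, 0.996, -0.093, 0.001]
force: [0.4, -0.0, 0.5]
grip_width: 0.852
grip_force: 0.0
```

Run:
```python
from h import *
i,P=pts("wrist"); print("loose",lid(P,450,121,112,124)); print("stuck",lid(P,470,231,112,124))
i,P=pts("scene"); print("stuck",lid(P,470,231,112,124));print("loose",lid(P,450,121,112,124)) 
plan((470.5,231.0,126),(-.1855,-.9826,0))
```

```text
loose (array([448.7, 120.4]), 22.4, (array([449. , 120.4]), 21.6), np.float64(118.7))
stuck (array([469.8, 230.6]), 22.9, (array([470.1, 230.3]), 21.8), np.float64(117.6))
stuck (array([468.9, 228.9]), 23.6, (array([468.8, 229.4]), 21.4), np.float64(117.7))
loose (array([447.7, 123.4]), 21.8, (array([447.9, 126.7]), 15.9), np.float64(118.8))
pos [449.7 120.9 124.8] trans tool [ 1.0000e-02 -1.1201e+02 -1.2100e+00]
axes x,y,z [[0.9827, -0.1852, -0.0004], [-0.1852, -0.9827, 0.0001], [-0.0004, 0.0, -1.0]]
turn [0.0001 0.0004 0.0003]
turn [-6.0000e-04  1.0000e-04 -3.1412e+00]
force [ 1.  -0.1 -0.2] tq [ 0.01  0.05 -0.  ] w 0.852 gf 0.0 t 10.3667 q [0.01 0.28 1.79 0.   1.07 1.77]
```

{"api": "move_arm", "payload": {"moves": [{"translation":[0,-16,0],"turn":[0,0,0],"hand":0.9},{"translation":[0,-28,0],"turn":[0,0,0],"hand":1},{"translation":[-0.5,-28,0],"turn":[0,0,0],"hand":1},{"translation":[0,-26,0],"turn":[0,0,0],"hand":1},{"translation":[0,-13.4,0],"turn":[0,0,0],"hand":1},{"translation":[0,0,0],"turn":[0,0,0],"hand":1}]}}

```text
time_s: 10.87
eef_pos: [469.8, 232.3, 124.1]
ee_rot: [0.0, 0.996, -0.092, -0.001]
force: [0.3, 0.3, -0.3]
grip_width: 1.0
grip_force: 0.0
```

Run:
```python
from h import *
i,P=pts("wrist"); print("stuck",lid(P,470,231,112,124))
plan((470,230.5,65),(-.1855,-.9826,0))
```

```text
stuck (array([470.4, 230.7]), 22.4, (array([470.6, 230.6]), 21.7), np.float64(117.5))
pos [469.7 230.9 124.2] trans tool [ 0.47  0.25 59.2 ]
axes x,y,z [[0.983, -0.1834, -0.0014], [-0.1834, -0.983, 0.0008], [-0.0016, -0.0006, -1.0]]
turn [0.0008 0.0014 0.0021]
turn [-2.2000e-03  1.3000e-03 -3.1394e+00]
force [-0.8 -0.4 -0.4] tq [ 0.01 -0.01  0.03] w 0.999 gf 0.0 t 10.9167 q [ 0.23  0.4   1.62 -0.    1.13  1.99]
```

{"api": "move_arm", "payload": {"moves": [{"translation":[0.6,0.2,7],"turn":[0,0,0],"hand":1},{"translation":[0,0,14],"turn":[0,0,0],"hand":1},{"translation":[0,0,16],"turn":[0,0,0],"hand":1},{"translation":[0,0,14],"turn":[0,0,0],"hand":1},{"translation":[0,0,8],"turn":[0,0,0],"hand":1},{"translation":[0,0,0],"turn":[0,0,0],"hand":0.6},{"translation":[0,0,0],"turn":[0,0,0],"hand":0.5},{"translation":[0,0,0],"turn":[0,0,0],"hand":0.4},{"translation":[0,0,0],"turn":[0,0,0],"hand":0.3},{"translation":[0,0,0],"turn":[0,0,0],"hand":0}], "grip_force": 80}}

```text
time_s: 11.75
eef_pos: [471.3, 230.0, 67.3]
ee_rot: [0.0, 0.996, -0.093, 0.001]
force: [-1.4, -2.7, 5.9]
grip_width: 0.503
grip_force: 80.5
```

Run:
```python
from h import *
plan((470.5,231.2,65),(-.1855,-.9826,0))
```

```text
pos [471.3 230.   67.3] trans tool [-1.   -1.07  2.33]
axes x,y,z [[0.9827, -0.185, 0.0019], [-0.185, -0.9827, -0.0001], [0.0019, -0.0002, -1.0]]
turn [-0.0001 -0.0019  0.0005]
turn [ 3.0000e-03 -2.0000e-04 -3.1411e+00]
force [-1.4 -2.7  5.9] tq [-0.5   0.25 -0.02] w 0.503 gf 80.5 t 11.75 q [ 0.23  0.47  1.68 -0.    0.99  1.99]
```

Gripped at 80 N. Now the first gentle half swing: lean towards the stand's +y, pivoting about pad_left.

{"api": "move_arm", "payload": {"moves": [{"translation":[0,-1.6,-0.7],"turn":[-0.04,0,0],"hand":0},{"translation":[0,-1.6,-0.8],"turn":[-0.04,0,0],"hand":0}]}}

```text
time_s: 11.92
eef_pos: [471.9, 233.4, 68.5]
ee_rot: [0.04, 0.995, -0.094, -0.003]
force: [-0.3, -0.4, -3.2]
grip_width: 0.504
grip_force: 81.6
```

{"api": "move_arm", "payload": {"moves": [{"translation":[0,-1.6,-0.8],"turn":[-0.04,0,0],"hand":0},{"translation":[0,-1.6,-0.8],"turn":[-0.04,0,0],"hand":0},{"translation":[0,0,0],"turn":[0,0,0],"hand":0}]}}

```text
time_s: 12.17
eef_pos: [472.7, 237.5, 70.1]
ee_rot: [0.08, 0.993, -0.092, -0.006]
force: [-0.3, -1.9, 9.7]
grip_width: 0.506
grip_force: 82.6
```

```bash
cat >> h.py <<'E'
def jar(h0=57.3, b=(470.5,231.2), a=79.31):
    """stuck jar in stand frame of the tight bore: contact heights along the jar below TCP at both pads, tilt, underside"""
    s=sense(); q=s["ee_rot"]; R=Ro.from_quat([q[1],q[2],q[3],q[0]]).as_matrix(); p=np.array(s["eef_pos"])
    d=np.array([np.cos(np.radians(a)),np.sin(np.radians(a)),0]); 
    y0=(p-np.array([*b,0]))@d; z0=p[2]; y,z=R[:,1],R[:,2]
    th=np.arctan2(z@d,-z[2]); ax=(z@d,z[2]); u=p+z*h0
    print("tilt(top to +y) %.3f  TCP y %.1f z %.1f  underside centre y %.1f z %.1f above floor"%(-th,y0,z0,(u-np.array([*b,0]))@d,u[2]-10))
    for nm,py in(("L",22),("R",-22)):
        # pad world (py, 28) in tool coords
        r=d*(py-y0)+np.array([0,0,28-z0]); print(nm,"tool y %.1f z %.1f"%(r@y,r@z))
    print("F",np.round(s["force"],1),"T",np.round(s["wrist_torque"],2),"w",round(s["grip_width"],3),"gf",round(s["grip_force"],1),"t",round(s["time_s"],2))
E
python3 - <<'E'
from h import *
jar()
i,P=pts("wrist")
w=(abs(P[...,2]-42)<6)&(P[...,0]>390)&(P[...,0]<530)&(P[...,1]>50)&(P[...,1]<300)
q=P[w]; print(cv2.minAreaRect(q[:,:2].astype(np.float32)))
m=(q[:,0]>495)|(q[:,1]<190); A=np.c_[q[:,:2]-[470,231],np.ones(len(q))]; print("stand top plane",np.linalg.lstsq(A,q[:,2],rcond=None)[0].round(4))
E
```

```text
tilt(top to +y) 0.161  TCP y 6.6 z 70.1  underside centre y -2.6 z 3.5 above floor
L tool y -22.0 z 39.0
R tool y 21.5 z 46.1
F [-0.3 -1.9  9.7] T [-0.79  0.21 -0.1 ] w 0.506 gf 82.6 t 12.17
((459.5617980957031, 175.03335571289062), (221.63153076171875, 92.8197250366211), 79.20659637451172)
stand top plane [-7.00000e-04  8.00000e-04  4.16107e+01]
```

{"api": "move_arm", "payload": {"moves": [{"translation":[0,1.84,-0.85],"turn":[0.04,0,0],"hand":0},{"translation":[0,1.84,-0.85],"turn":[0.04,0,0],"hand":0},{"translation":[0,1.84,-0.85],"turn":[0.04,0,0],"hand":0},{"translation":[0,1.84,-0.85],"turn":[0.04,0,0],"hand":0}]}}

```text
time_s: 12.55
eef_pos: [470.6, 229.7, 73.1]
ee_rot: [-0.001, 0.996, -0.093, 0.001]
force: [2.0, 1.4, -3.3]
grip_width: 0.501
grip_force: 81.7
```

{"api": "move_arm", "payload": {"moves": [{"translation":[0,1.84,-0.85],"turn":[0.04,0,0],"hand":0},{"translation":[0,1.84,-0.85],"turn":[0.04,0,0],"hand":0},{"translation":[0,1.84,-0.85],"turn":[0.04,0,0],"hand":0},{"translation":[0,1.84,-0.85],"turn":[0.04,0,0],"hand":0},{"translation":[0,0,0],"turn":[0,0,0],"hand":0}]}}

```text
time_s: 12.97
eef_pos: [469.8, 221.7, 76.6]
ee_rot: [-0.081, 0.992, -0.094, 0.008]
force: [0.5, 0.8, -0.1]
grip_width: 0.496
grip_force: 82.8
```

```bash
cat >> h.py <<'E'
def stand():
    i,P=pts("wrist")
    w=(abs(P[...,2]-42)<6)&(P[...,0]>390)&(P[...,0]<530)&(P[...,1]>50)&(P[...,1]<300)
    q=P[w]; print(cv2.minAreaRect(q[:,:2].astype(np.float32)))
    A=np.c_[q[:,:2]-[470,231],np.ones(len(q))]; print("stand top plane",np.linalg.lstsq(A,q[:,2],rcond=None)[0].round(4))
E
python3 - <<'E'
from h import *
jar(); stand()
E
```

```text
tilt(top to +y) -0.163  TCP y -9.5 z 76.6  underside centre y -0.2 z 10.1 above floor
L tool y -23.2 z 53.1
R tool y 20.3 z 46.0
F [ 0.5  0.8 -0.1] T [ 0.5  -0.09  0.02] w 0.496 gf 82.8 t 12.97
((461.89862060546875, 187.21963500976562), (197.48269653320312, 92.34321594238281), 79.30459594726562)
stand top plane [-5.0000e-04  5.0000e-04  4.1737e+01]
```

{"api": "move_arm", "payload": {"moves": [{"translation":[0,-2.25,-0.8],"turn":[-0.04,0,0],"hand":0},{"translation":[0,-2.25,-0.85],"turn":[-0.04,0,0],"hand":0},{"translation":[0,-2.25,-0.85],"turn":[-0.04,0,0],"hand":0},{"translation":[0,-2.25,-0.85],"turn":[-0.04,0,0],"hand":0}]}}

```text
time_s: 13.35
eef_pos: [470.5, 230.7, 79.4]
ee_rot: [0.002, 0.996, -0.093, -0.0]
force: [1.9, -2.4, -11.2]
grip_width: 0.501
grip_force: 82.6
```

{"api": "move_arm", "payload": {"moves": [{"translation":[0,-2.25,-0.85],"turn":[-0.04,0,0],"hand":0},{"translation":[0,-2.25,-0.85],"turn":[-0.04,0,0],"hand":0},{"translation":[0,-2.2,-0.85],"turn":[-0.04,0,0],"hand":0},{"translation":[0,-2.2,-0.85],"turn":[-0.04,0,0],"hand":0},{"translation":[0,0,0],"turn":[0,0,0],"hand":0}]}}

```text
time_s: 13.77
eef_pos: [472.0, 238.7, 82.5]
ee_rot: [0.084, 0.992, -0.092, -0.008]
force: [-0.3, -9.9, 0.4]
grip_width: 0.502
grip_force: 84.1
```

Run:
```python
from h import *
jar(); stand()
```

```text
tilt(top to +y) 0.169  TCP y 7.7 z 82.5  underside centre y -2.0 z 16.1 above floor
L tool y -23.3 z 51.4
R tool y 20.1 z 58.8
F [-0.3 -9.9  0.4] T [-2.56  0.11  0.02] w 0.502 gf 84.1 t 13.77
((459.5223388671875, 175.48944091796875), (221.08555603027344, 92.90892791748047), 79.28834533691406)
stand top plane [-2.00000e-04  8.00000e-04  4.15651e+01]
```

{"api": "move_arm", "payload": {"moves": [{"translation":[0,2.3,-1.0],"turn":[0.04,0,0],"hand":0},{"translation":[0,2.3,-1.0],"turn":[0.04,0,0],"hand":0},{"translation":[0,2.3,-1.0],"turn":[0.04,0,0],"hand":0},{"translation":[0,2.3,-1.0],"turn":[0.04,0,0],"hand":0},{"translation":[0,0,0],"turn":[0.006,0,0],"hand":0}]}}

```text
time_s: 14.23
eef_pos: [470.8, 230.6, 88.1]
ee_rot: [-0.003, 0.996, -0.093, 0.0]
force: [0.1, 0.1, -1.0]
grip_width: 0.501
grip_force: 84.0
```

Run:
```python
from h import *
jar(); stand()
```

```text
tilt(top to +y) -0.006  TCP y -0.5 z 88.1  underside centre y -0.2 z 20.8 above floor
L tool y -22.2 z 60.3
R tool y 21.8 z 60.0
F [ 0.1  0.1 -1. ] T [-0.01 -0.01  0.01] w 0.501 gf 84.0 t 14.23
((459.8103332519531, 177.7315216064453), (217.35302734375, 92.93330383300781), 79.30122375488281)
stand top plane [-1.00000e-04  5.00000e-04  4.16414e+01]
```

{"api": "move_arm", "payload": {"moves": [{"translation":[0,0,-2],"turn":[-0.006,0,0],"hand":0},{"translation":[0,0,-4],"turn":[0,0,0],"hand":0},{"translation":[0,0,-5],"turn":[0,0,0],"hand":0},{"translation":[0,0,-5],"turn":[0,0,0],"hand":0},{"translation":[0,0,-4],"turn":[0,0,0],"hand":0},{"translation":[0,0,-2],"turn":[0,0,0],"hand":0},{"translation":[0,0,0],"turn":[0,0,0],"hand":0},{"translation":[0,0,0],"turn":[0,0,0],"hand":0},{"translation":[0,0,0],"turn":[0,0,0],"hand":0},{"translation":[0,0,0],"turn":[0,0,0],"hand":0}]}}

```text
time_s: 15.12
eef_pos: [470.7, 231.1, 109.6]
ee_rot: [0.0, 0.996, -0.093, -0.0]
force: [0.2, -0.1, -1.3]
grip_width: 0.503
grip_force: 84.0
```

Run:
```python
from h import *
jar(); stand()
i,P=pts("wrist"); print("loose",lid(P,450,121,112,124)); a=i
i,P=pts("side"); b=cv2.resize(i[120:260,220:360],(420,420),interpolation=cv2.INTER_CUBIC); cv2.imwrite("pics/end.png",np.hstack([cv2.resize(a,(380,420)),b]))
```

```text
tilt(top to +y) 0.000  TCP y -0.1 z 109.6  underside centre y -0.1 z 42.3 above floor
L tool y -22.1 z 81.6
R tool y 21.9 z 81.6
F [ 0.2 -0.1 -1.3] T [0.02 0.05 0.03] w 0.503 gf 84.0 t 15.12
((459.6933898925781, 175.88250732421875), (220.8892822265625, 92.45594787597656), 79.29300689697266)
stand top plane [-5.00000e-04  1.00000e-03  4.16478e+01]
loose (array([448.8, 121.2]), 22.7, (array([449.5, 123.7]), 20.0), np.float64(118.5))
```

View pics/end.png

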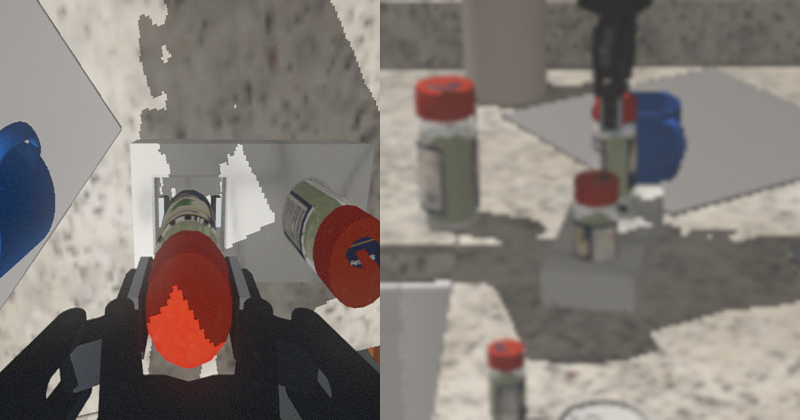

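The loose jar (lid at (345,255) left, (597,190) right) is seated in the free bore. The other jar (190,300) is held upright above its bore, and the stand has not moved.

```bash
python3 -c "
from rig import finish_job; print(finish_job())"
```

```text
the job is handed in; nothing more can be done
None
```

The job is handed in at about 15 s: the loose jar is seated in the free bore and released, and the stuck jar was rocked free and is held upright about 10 mm above its bore, with the stand still flat in place and the salt shaker and food tin left alone.

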